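Set out a phone rebuild on the repair mat

TASK

Set out this phone rebuild in order: first lay the new battery (black, green stripe) flat and lengthwise in the grey bay of the open phone, then the copper charging coil centred on top of that battery, then take the orange camera module out of the screw tin and set it lens up on the mat midway between the phone and the white-framed screen, and last lay the loudspeaker flat on the mat behind the screen (beyond its end away from the robot), about two centimetres clear of its cradle and in line with its long middle line. Set the parts down, do not drop them, and leave the old grey battery with the red stripe, the flux bottle and the screwdriver alone.

Things in the scene. Friction and masses are not known exactly. Their poses are not given: they have to be found in the camera images.
- phone: Open phone in a steel cradle (160 x 84 mm), fixed. Black frame, green circuit board at the end away from the robot, light grey battery bay (84 x 48 mm, painted flush). Flat top 16 mm above the origin: centre of the cradle's underside, on the mat. x along it, away from the robot within 0.2 rad; y to the left; z up. The bay's centre is at x = -25, y = 0, z = 16 mm
- screen: New screen (white frame, black glass) in an equal steel cradle (160 x 84 mm, top 16 mm above the origin), fixed left or right of the phone with about 60 to 125 mm of bare mat between the cradles. Origin: centre of the cradle's underside, on the mat. x along it, away from the robot within 0.2 rad (far end of the cradle at x = +80 mm); y to the left; z up
- battery: New battery, loose: black slab with a green stripe and a white label, 76 x 40 x 7 mm (x, y, z). Origin: centre of its underside. x along its length; either way round will do in the bay. Like all the other things it starts on the blue mat, whose top is 3 mm above the work surface (world z = 0.003)
- coil: Charging coil, loose: flat disc, copper-coloured top with a black middle, 42 mm across, 7 mm high. Origin: centre of its underside
- camera: Camera module, loose on the floor of the screw tin: orange square 24 x 24 mm, 8 mm high, with a black lens barrel of 16 mm diameter on top (12 mm high in all). Origin: centre of its underside; its sides are within 0.3 rad of the tin's
- speaker: Loudspeaker, loose: dark grey block with a brass-coloured grille, 24 x 36 x 10 mm (x, y, z). Origin: centre of its underside
- tin: Open steel screw tin, fixed to the bench, 110 x 80 mm outside (x, y), walls 4 mm thick, 22 mm high, floor 4 mm above the origin. Origin: centre of its underside, on the mat. The camera module lies within 8 mm (x) and 15 mm (y) of its middle
- old_battery: Old battery, to be left where it is: grey slab with a red stripe, 76 x 40 x 7 mm. Origin: centre of its underside
- flux: Amber flux bottle, standing, 32 mm across, 75 mm tall, to be left alone. Origin: centre of its underside
- driver: Yellow-handled screwdriver, 160 mm long, lying lengthwise beyond the gap between the cradles, handle towards the robot, to be left alone. Origin: at its middle, on its underside

How it is judged:
On the way, in this order (a step that is already met when the one before it is completed fails the run):
1. the new battery lies in the phone's bay, released (x of battery in the frame of phone between -0.036 and -0.014 m and y of battery in the frame of phone between -0.01 and 0.01 m and z of battery in the frame of phone between 0.013 and 0.019 m and angle between the x axis of battery and the x axis of phone, either way round below 0.2 rad and angle between battery's own z axis and vertical below 0.1 rad and contact force between the fingers and battery below 0.05 N and linear speed of battery below 0.02 m/s), for 0.2 s.
2. the coil lies on the battery, released (horizontal distance between coil and battery below 0.01 m and angle between coil's own z axis and vertical below 0.1 rad and z of coil in the frame of battery between 0.0045 and 0.0095 m and contact force between the fingers and coil below 0.05 N and linear speed of coil below 0.02 m/s), for 0.2 s.
3. the camera module stands on the mat between phone and screen, released (((y of camera in the frame of phone between -0.125 and -0.055 m and y of camera in the frame of screen between 0.055 and 0.125 m) or (y of camera in the frame of screen between -0.125 and -0.055 m and y of camera in the frame of phone between 0.055 and 0.125 m)) and angle between camera's own z axis and vertical below 0.15 rad and height (world z) of camera below 0.008 m and x of camera in the frame of phone between -0.06 and 0.06 m and x of camera in the frame of screen between -0.06 and 0.06 m and contact force between the fingers and camera below 0.05 N and linear speed of camera below 0.02 m/s), for 0.2 s.
4. the loudspeaker lies behind the screen, released (x of speaker in the frame of screen between 0.093 and 0.14 m and y of speaker in the frame of screen between -0.015 and 0.015 m and angle between speaker's own z axis and vertical below 0.15 rad and height (world z) of speaker below 0.008 m and contact force between the fingers and speaker below 0.05 N and linear speed of speaker below 0.02 m/s), for 0.2 s.
At the end, for the whole second after the job is handed in: Battery in the bay (11 mm lengthwise, 10 mm across, 0.2 rad), coil flat on it (centres within 10 mm), camera upright on the mat 55 to 125 mm beside both middle lines, 60 mm lengthwise, speaker flat 93 to 140 mm beyond the screen middle, 15 mm off line; all released, at rest (all of step 1 and all of step 2 and all of step 3 and all of step 4); the robot touches nothing.
It fails at once if the old battery, the flux bottle or the screwdriver is moved by more than 20 mm (distance of any of old_battery, flux, driver from where it was at the start of the episode above 0.02 m).
It fails at once if the flux bottle is tipped (angle between flux's own z axis and vertical above 0.4 rad).
It fails at once if a part is let go more than 5 cm above the work surface ((contact force between the fingers and battery below 0.01 N and height (world z) of battery above 0.05 m) or (contact force between the fingers and coil below 0.01 N and height (world z) of coil above 0.05 m) or (contact force between the fingers and camera below 0.01 N and height (world z) of camera above 0.05 m) or (contact force between the fingers and speaker below 0.01 N and height (world z) of speaker above 0.05 m)).
It also fails if it takes over 99 s, if anything falls off the work surface, if the arm or the gripper's body presses on something with over 40 N, if the wrist force passes 120 N, or if a joint passes its speed limit or range.

ROBOT

A 6-joint arm with a two-finger parallel gripper is mounted at the origin on the work surface. World frame = base frame: x ahead of the robot, y to its left, z up, the work surface at z = 0. Lengths are in m, angles in rad, forces in N, time in s.
With the tool pointing down it reaches from about 0.35 to 0.975 m from the base axis. Payload 7.1 kg.
Tool frame: the origin (TCP) lies at the very end of the fingers, on their centre line; the grasp point (between the pads) lies manip.pinch_z behind it (manip.pinch_z is the distance from the TCP to the grasp point, in m); z points along the fingers, y is the line along which they close (so a half turn about z gives the same grasp; the last joint's range is limited). The gripper opens to 88 mm and grips with 3 to 60 N. Pads are 20 mm wide; open, the fingers measure 115 mm over their backs; the gripper's body (75 mm by 178 mm) begins 61 mm behind the grasp point.
Start: joints at [1.197, 0.423, 1.63, -0, 1.089, -0.019], TCP at [0.217, 0.586, 0.223] pointing down, gripper open.
Joint ranges: [-3, 3], [-0.9, 2.11], [0.09, 2.58], [-1.31, 4.45], [0.11, 2.69], [-2.54, 2.54]. Speed limits (rad/s): [2.39, 2.39, 3.01, 3.14, 3.14, 3.14].

INTERFACE

Orientations are given as a unit quaternion [x, y, z, w].
In Python, from station import monitor, optics, order, manip gives the robot as it stands.
- The arm moves only by the tool servo_tool, never from a script. Its argument "targets" is a list of rows, each an object of numbers: "x", "y", "z": the shift along the world's x, y, z in mm; "yaw": the turn about the world's z in degrees. In form: [{"x": .., "y": .., "z": .., "yaw": ..}, ...]. A call has 1 to 5 rows; each row shifts and turns the commanded pose from where the row before left it; what a row does not reach is not made up. A row lasts 1/8 s, in which the tool goes at most 62.5 mm and 10.7 degrees, less where a joint would pass 70% of its speed; a pose out of reach is approached as far as the arm can. A call is refused whole if a number of a shift passes 62.5 or a number of a turn 10.7, either way. A call with a gripper value outside its range is refused whole. "grip" is the opening, from 0 (shut) to 1 (fully open), set as the call begins (left out, the last holds). The fingers move at their own pace and stop on an object; "force" is the grip in N (left out, the last holds). Time passes only in rows, so rows that do not move let the fingers close. It gives the time, the measured TCP pose, the force, the opening and the grip force at its end, in the units of the state.
- monitor.get_obs(): the state, without advancing time (a new reading comes with each control period).
- optics.capture(name): name is "scene" or "top" or "wrist"; returns the picture (480x640x3 uint8, red, green, blue); there is no depth.
- optics.get_calibration(name): a dict with "K" (3x3 intrinsics, pixels), "dist_coeffs" ([k1, k2, p1, p2, k3] as OpenCV has them; the pictures are not rectified), "T" (4x4, takes a point from camera to world coordinates); the wrist camera has in their place "tool_from_camera" (4x4, takes a point from camera to tool coordinates, whose origin is the TCP and whose axes are the flange's). Camera axes: x right, y down, z forward; pixel columns grow to the right and rows downward; lengths in m; the calibration is good to about 2 mm. A picture is of the moment at which its call begins: read the wrist's pose just before it. get_calibration takes no time and is no camera call.
- order.hand_in(): hands the job in; it is judged then, once.
The state is a dict: "time": time; "joint_pos": joint angles; "qvel": joint speeds; "joint_torque": joint torques, N m; "position": TCP position; "tcp_rot": TCP orientation; "contact_force": force on the tool from outside, world axes, zero at the start; "ft_torque": the same for the moment, N m; "gripper_width": opening from 0.0 (shut) to 1.0 (fully open); "grasp_force": force on a finger pad.
Only numpy, scipy, OpenCV 4.12 (cv2) and the standard library are available. Lean on these libraries where they do the work, as an engineer would, in place of code of your own. Each camera call takes 0.05 s, during which the arm holds its last target. There are 200 camera calls.

## Working session

There is one attempt and no reset: what is moved stays moved. The work goes in short steps, Python scripts to look and compute and a tool call to move; the robot and the scene stay as the last step left them, time stands still between calls to the robot, and variables do not carry over. Pictures are saved under pics/ and viewed, at most 14 in all, crops included, and the job is handed in when it is done.

Besides the shell and the picture viewer there is one more tool, called after "Call:" as name([rows], argument=value, ...), one row to a line, values as JSON. servo_tool: Moves the arm, as the interface text tells. Its arguments: {"type":"object","properties":{"targets":{"type":"array"},"grip":{"type":"number"},"force":{"type":"number"}},"required":["targets"]}

```bash
ls; mkdir -p pics; python3 - <<'E'
from station import monitor, optics, manip
import cv2
print(manip.pinch_z, monitor.get_obs())
for n in("top","scene"):
    cv2.imwrite(f"pics/{n}0.png",optics.capture(n)[:,:,::-1])
    c=optics.get_calibration(n);print(n,c)
print(optics.get_calibration("wrist"))
E
```

```text
pics
0.0187 {'time': 0.0, 'joint_pos': array([ 1.19696110e+00,  4.23856822e-01,  1.63070370e+00, -1.64069260e-05,
        1.08860957e+00, -1.89875642e-02]), 'qvel': array([-7.74689903e-06, -5.51690356e-04,  5.76389486e-04,  1.24412723e-03,
       -1.11359066e-03, -1.05890979e-03]), 'joint_torque': array([ 2.09303631e-03, -5.44646966e+01, -2.73653966e+01,  6.45476324e-02,
        2.29687616e-02, -9.30747183e-05]), 'position': array([0.21691846, 0.58553928, 0.22188635]), 'tcp_rot': array([ 1.76490629e-01,  9.84302004e-01, -7.74972544e-04, -1.46793906e-04]), 'contact_force': array([-0.42873725,  0.76547173, -0.53463369]), 'ft_torque': array([-0.01119397, -0.03458992, -0.03609609]), 'grasp_force': 0.0, 'gripper_width': 0.9975793405698428}
top {'K': array([[568.15331905,   0.        , 322.01898844],
       [  0.        , 568.15331905, 241.16230339],
       [  0.        ,   0.        ,   1.        ]]), 'dist_coeffs': array([-0.05977131,  0.        ,  0.        ,  0.        ,  0.        ]), 'T': array([[ 0.00882976, -0.98362816,  0.17999357,  0.34858626],
       [-0.99979468, -0.01196715, -
[... 563 characters left out ...]
03, -0.82953528,  0.82509589],
       [ 0.        ,  0.        ,  0.        ,  1.        ]])}
{'K': array([[373.46049942,   0.        , 322.93113994],
       [  0.        , 373.46049942, 239.63050776],
       [  0.        ,   0.        ,   1.        ]]), 'dist_coeffs': array([0.01131232, 0.        , 0.        , 0.        , 0.        ]), 'tool_from_camera': array([[-4.52141690e-04, -9.61460070e-01, -2.74944230e-01,
         7.58845244e-02],
       [ 9.99999897e-01, -4.42130715e-04, -9.83858287e-05,
        -5.57512228e-04],
       [-2.69672431e-05, -2.74944246e-01,  9.61460171e-01,
        -1.60992774e-01],
       [ 0.00000000e+00,  0.00000000e+00,  0.00000000e+00,
         1.00000000e+00]])}
```

View pics/top0.png

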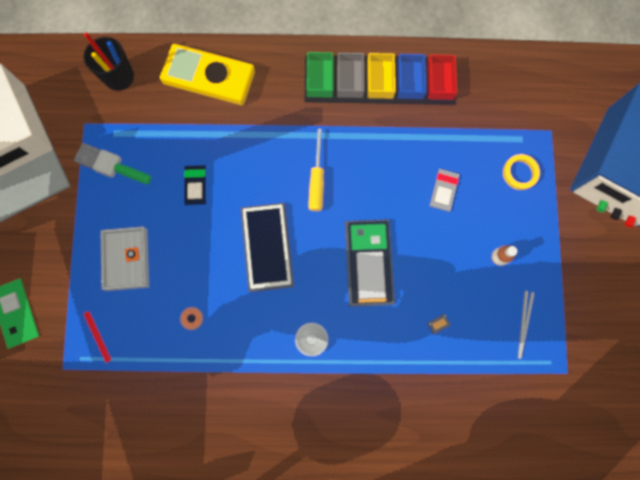

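View pics/scene0.png

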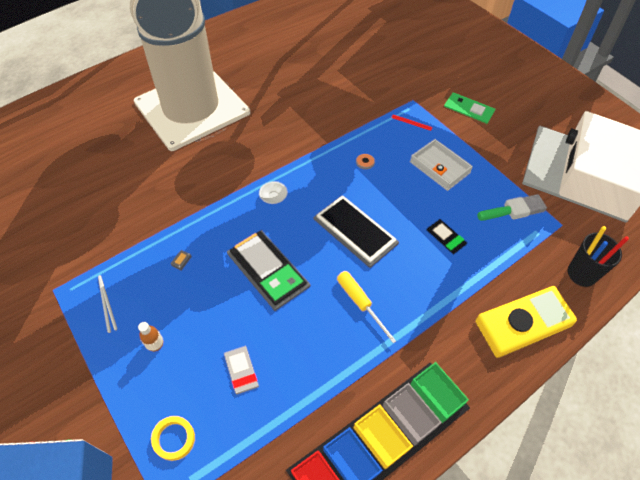

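The top view shows the battery at (195,185), coil (191,318), tin (125,258) with the camera module (131,254), screen (267,247), phone (370,262), speaker (439,324), driver (317,183), old battery (446,190) and flux (505,255). The scene view agrees with this.

```bash
cat > h.py <<'E'
from station import monitor, optics, manip
import cv2, numpy as np
from scipy.spatial.transform import Rotation as R
def camT(n, obs=None):
    c=optics.get_calibration(n)
    if n!="wrist": return c,c["T"]
    M=np.eye(4);M[:3,:3]=R.from_quat(obs["tcp_rot"]).as_matrix();M[:3,3]=obs["position"]
    return c,M@c["tool_from_camera"]
def ray(px,z,c,T):
    u=cv2.undistortPoints(np.float64(px).reshape(-1,1,2),c["K"],c["dist_coeffs"])[:,0]
    d=np.c_[u,np.ones(len(u))]@T[:3,:3].T
    o=T[:3,3]
    return (o+d*((z-o[2])/d[:,2])[:,None])[:,:2]
def shot(n,fn=None):
    o=monitor.get_obs();im=np.ascontiguousarray(optics.capture(n)[:,:,::-1])
    if fn: cv2.imwrite("pics/"+fn,im)
    c,T=camT(n,o);return im,c,T
def comps(mask,c,T,z,amin=30,roi=None):
    "contours projected to plane z: centre mm, size mm, long-axis yaw deg"
    out=[]
    for k in cv2.findContours(mask.astype(np.uint8),cv2.RETR_EXTERNAL,cv2.CHAIN_APPROX_NONE)[0]:
        if cv2.contourArea(k)<amin: continue
        p=k[:,0].astype(float)
        if roi and not(roi[0]<p[:,0].mean()<roi[2] and roi[1]<p[:,1].mean()<roi[3]): continue
        w=(ray(p,z,c,T)*1000).astype(np.float32)
        (cx,cy),(a,b),_=r=cv2.minAreaRect(w)
        bx=cv2.boxPoints(r);e=[bx[1]-bx[0],bx[2]-bx[1]];l=max(e,key=np.linalg.norm)
        yaw=(np.degrees(np.arctan2(l[1],l[0]))+90)%180-90
        out.append((p.mean(0).round(),np.round([cx,cy],1),np.round(sorted((a,b)),1),round(float(yaw),1)))
    return out
E
python3 - <<'E'
from h import *
im,c,T=shot("top")
h=cv2.cvtColor(im,cv2.COLOR_BGR2HSV)
blue=(h[...,0]>98)&(h[...,0]<122)&(h[...,1]>150)&(h[...,2]>60)
for n,roi,z in [("battery",(175,155,215,215),.010),("coil",(170,300,210,340),.010),("tin",(90,220,160,300),.025),("screen",(230,195,300,300),.019),("phone",(335,205,405,315),.019),("speaker",(420,310,460,340),.013),("oldbat",(420,160,470,220),.010),("driver",(290,120,340,220),.02),("flux",(485,235,525,270),.003),("cup",(290,320,330,360),.01)]:
    print(n,comps(~blue,c,T,z,60,roi))
og=(h[...,0]<16)&(h[...,1]>150)&(h[...,2]>110)
print("cam",comps(og,c,T,.015,10,(110,235,150,275)))
bay=(h[...,1]<60)&(h[...,2]>120)
print("bay",comps(bay,c,T,.019,200,(345,240,400,305)))
E
```

```text
battery []
coil []
tin []
screen []
phone []
speaker []
oldbat []
driver []
flux []
cup []
cam [(array([132., 254.]), array([509.4, 344.4]), array([22. , 22.6]), -79.7)]
bay [(array([371., 275.]), array([476.6, -95.2]), array([49.6, 85.8]), 2.4)]
```

```bash
sed -i 's/RETR_EXTERNAL/RETR_LIST/' h.py
python3 - <<'E'
from h import *
im,c,T=shot("top")
h=cv2.cvtColor(im,cv2.COLOR_BGR2HSV)
blue=(h[...,0]>98)&(h[...,0]<122)&(h[...,1]>150)&(h[...,2]>60)
for n,roi,z in [("battery",(175,155,215,215),.010),("coil",(170,300,210,340),.010),("tin",(90,220,160,300),.025),("screen",(230,195,300,300),.019),("phone",(335,205,405,315),.019),("speaker",(420,310,460,340),.013),("oldbat",(420,160,470,220),.010),("driver",(290,120,340,220),.02),("flux",(485,235,525,270),.003),("cup",(290,320,330,360),.01)]:
    m=np.zeros_like(blue);m[roi[1]:roi[3],roi[0]:roi[2]]=1
    for r in comps(~blue&m,c,T,z,60,roi): print(n,*r)
E
```

```text
battery [194. 184.] [644.6 235.8] [40.  72.1] 3.2
coil [191. 318.] [393.7 229.6] [42.8 42.9] 46.6
tin [124. 259.] [500.1 354.8] [ 89.5 115.7] 5.5
screen [267. 247.] [526.1  95.8] [ 84.2 159.7] 7.3
phone [369. 263.] [498.8 -92.8] [ 84.1 159.6] 3.0
speaker [439. 324.] [ 388.4 -219.9] [25.1 38.6] -61.9
oldbat [444. 190.] [ 641.1 -238.3] [45.9 80.2] -15.6
driver [317. 171.] [675.    4.3] [ 31.1 163.9] -2.7
driver [315. 123.] [766.8  10.3] [12.2 94. ] -89.1
flux [504. 254.] [ 519.9 -349.3] [38.1 53.1] -46.4
cup [311. 339.] [359.1  12. ] [60.7 61.3] -89.5
```

Positions are good to a few mm. I'll move above the new battery.

Call:
servo_tool([
  {"x": 47.5, "y": -39, "z": -11, "yaw": 2.6},
  {"x": 47.5, "y": -39, "z": -11, "yaw": 2.6},
  {"x": 47.5, "y": -39, "z": -11, "yaw": 2.6},
  {"x": 47.5, "y": -39, "z": -11, "yaw": 2.6},
  {"x": 47.5, "y": -39, "z": -11, "yaw": 2.6},
], grip=0.75, force=12)

```text
time: 0.82
position: [0.4559, 0.3897, 0.1674]
tcp_rot: [0.063, 0.998, 0.0, 0.0]
contact_force: [0.8, 0.8, -0.2]
gripper_width: 0.751
grasp_force: 0.0
```

Call:
servo_tool([
  {"x": 47.5, "y": -39, "z": -11, "yaw": 2.6},
  {"x": 47.5, "y": -39, "z": -11, "yaw": 2.6},
  {"x": 47.5, "y": -39, "z": -11, "yaw": 2.6},
  {"x": 47.5, "y": -39, "z": -11, "yaw": 2.6},
  {"x": 0, "y": 0, "z": 0, "yaw": 0},
])

```text
time: 1.45
position: [0.647, 0.2317, 0.1223]
tcp_rot: [-0.025, 1.0, -0.0, -0.0]
contact_force: [-0.5, -0.6, 1.0]
gripper_width: 0.75
grasp_force: 0.0
```

```bash
cat >> h.py <<'E'
def notblue(im):
    h=cv2.cvtColor(im,cv2.COLOR_BGR2HSV)
    return ~((h[...,0]>98)&(h[...,0]<122)&(h[...,1]>130)&(h[...,2]>45)),h
def tcp():
    o=monitor.get_obs();a,b=o["tcp_rot"][:2]
    return (o["position"]*1000).round(1),round(float(np.degrees(np.arctan2(b*b-a*a,2*a*b))),1),round(o["time"],2)
E
python3 - <<'E'
from h import *
im,c,T=shot("wrist","w1.png")
m,h=notblue(im)
for r in comps(m,c,T,.010,1500): print(*r)
print(tcp())
E
```

```text
[327. 232.] [645.  234.3] [40.5 73.7] 2.8
[320. 343.] [734.  233.3] [292.7 586.3] -87.7
[526.  59.] [518.9 360.7] [75.8 91.9] -84.6
[133.  85.] [550.4  98.5] [ 85.1 114.6] 7.1
(array([645.3, 233.4, 122.7]), 92.9, 1.5)
```

View pics/w1.png

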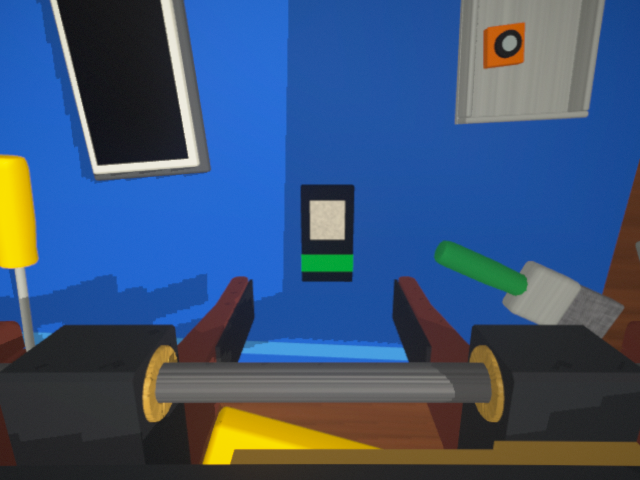

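The wrist view shows the battery centred between the fingers at (327,232), aligned with them. Descending and gripping.

Call:
servo_tool([
  {"x": 0, "y": 1, "z": -50, "yaw": 0},
  {"x": 0, "y": 0, "z": -45, "yaw": 0},
  {"x": 0, "y": 0, "z": -14, "yaw": 0},
  {"x": 0, "y": 0, "z": -8, "yaw": 0},
  {"x": 0, "y": 0, "z": 0, "yaw": 0},
])

```text
time: 2.12
position: [0.645, 0.2367, 0.0077]
tcp_rot: [-0.027, 1.0, 0.0, 0.001]
contact_force: [-0.1, 0.2, 0.7]
gripper_width: 0.744
grasp_force: 0.0
```

Call:
servo_tool([
  {"x": 0, "y": 0, "z": 0, "yaw": 0},
  {"x": 0, "y": 0, "z": 0, "yaw": 0},
  {"x": 0, "y": 0, "z": 0, "yaw": 0},
  {"x": 0, "y": 0, "z": 0, "yaw": 0},
], grip=0.2)

```text
time: 2.62
position: [0.645, 0.2361, 0.0074]
tcp_rot: [-0.027, 1.0, 0.0, 0.0]
contact_force: [-0.4, -1.9, 6.3]
gripper_width: 0.452
grasp_force: 12.0
```

Call:
servo_tool([
  {"x": 0, "y": 0, "z": 15, "yaw": 0},
  {"x": 0, "y": 0, "z": 40, "yaw": 0},
  {"x": -14, "y": -27, "z": 49, "yaw": 0},
  {"x": -28, "y": -55, "z": 0, "yaw": 0},
  {"x": -28, "y": -55, "z": 0, "yaw": 0},
])

```text
time: 3.25
position: [0.5743, 0.0981, 0.1123]
tcp_rot: [-0.027, 1.0, 0.0, 0.001]
contact_force: [0.9, -0.5, -1.4]
gripper_width: 0.451
grasp_force: 12.0
```

Call:
servo_tool([
  {"x": -28, "y": -55, "z": 0, "yaw": 0},
  {"x": -28, "y": -55, "z": 0, "yaw": 0},
  {"x": -28, "y": -55, "z": 0, "yaw": 0},
  {"x": -16, "y": -28, "z": 0, "yaw": 0},
  {"x": 0, "y": 0, "z": 0, "yaw": 0},
])

```text
time: 3.88
position: [0.4737, -0.0955, 0.1114]
tcp_rot: [-0.025, 1.0, -0.0, 0.0]
contact_force: [-0.1, 1.0, -1.6]
gripper_width: 0.453
grasp_force: 12.0
```

```bash
python3 - <<'E'
from h import *
im,c,T=shot("wrist","w2.png")
m,h=notblue(im)
for r in comps(m,c,T,.019,1500): print(*r)
print("bay")
for r in comps((h[...,1]<60)&(h[...,2]>110),c,T,.019,800): print(*r)
print(tcp())
E
```

```text
[587. 431.] [627.6 125.9] [28.7 61. ] 3.3
[ 63. 434.] [ 647.5 -301.1] [28.8 64.2] 2.9
[323. 426.] [628.5 -88. ] [ 47.5 125.4] -87.1
[351. 353.] [552.3 -94.8] [263.8 543.8] -87.2
[140. 108.] [ 389.  -217.5] [24.5 37.5] -62.7
[500.  76.] [359.5   9. ] [58.3 58.4] 51.3
bay
[323. 278.] [500.1 -94.4] [42.3 47.6] 2.8
[582. 273.] [507.4  89. ] [ 76.  111.6] 7.3
[321. 204.] [445.3 -98.8] [23.  48.4] -87.2
[500.  76.] [359.6   9.2] [57.5 57.8] -87.3
(array([474.7, -94.5, 111.4]), 92.9, 3.92)
```

View pics/w2.png

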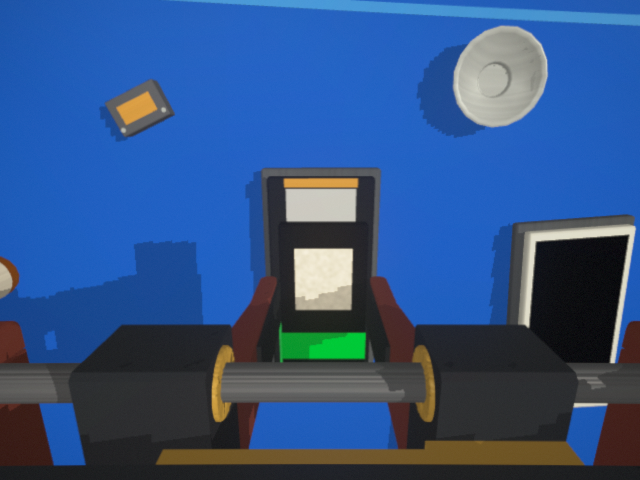

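The wrist view shows the held battery level between the fingers and over the bay; the bay's near strip is at (321,204). Lowering.

Call:
servo_tool([
  {"x": 0.5, "y": -1, "z": -40, "yaw": 0},
  {"x": 0, "y": 0, "z": -30, "yaw": 0},
  {"x": 0, "y": 0, "z": -12, "yaw": 0},
  {"x": 0, "y": 0, "z": -5.5, "yaw": 0},
  {"x": 0, "y": 0, "z": 0, "yaw": 0},
])

```text
time: 4.55
position: [0.4759, -0.0946, 0.0237]
tcp_rot: [-0.027, 1.0, -0.0, 0.0]
contact_force: [0.4, 0.5, -0.6]
gripper_width: 0.456
grasp_force: 12.0
```

Call:
servo_tool([
  {"x": 0, "y": 0, "z": -0.5, "yaw": 0},
  {"x": 0, "y": 0, "z": 0, "yaw": 0},
])

```text
time: 4.8
position: [0.4755, -0.095, 0.0232]
tcp_rot: [-0.027, 1.0, -0.0, 0.001]
contact_force: [-0.9, 0.4, -0.4]
gripper_width: 0.451
grasp_force: 12.0
```

Call:
servo_tool([
  {"x": 0, "y": 0, "z": 0, "yaw": 0},
  {"x": 0, "y": 0, "z": 0, "yaw": 0},
  {"x": 0, "y": 0, "z": 0, "yaw": 0},
  {"x": 0, "y": 0, "z": 20, "yaw": 0},
  {"x": 0, "y": 0, "z": 60, "yaw": 0},
], grip=0.65)

```text
time: 5.42
position: [0.473, -0.0945, 0.1013]
tcp_rot: [-0.027, 1.0, 0.001, -0.003]
contact_force: [0.5, -0.2, 0.8]
gripper_width: 0.651
grasp_force: 0.0
```

```bash
python3 - <<'E'
from h import *
im,c,T=shot("wrist","w3.png")
m,h=notblue(im)
for n,k in (("black",h[...,2]<60),("bay",(h[...,1]<60)&(h[...,2]>110)),("green",(h[...,0]>50)&(h[...,0]<80)&(h[...,1]>150)&(h[...,2]>60))):
    for z in (.019,.026):
        for r in comps(k,c,T,z,500,(200,100,450,420)): print(n,z,*r)
print(tcp())
E
```

```text
black 0.019 [412. 339.] [538.3 -29.4] [34.9 91.7] 44.3
black 0.019 [249. 325.] [ 531.6 -145.1] [17.5 69.9] -17.0
black 0.019 [322. 238.] [465.6 -96. ] [29.5 33. ] 3.0
black 0.019 [322. 238.] [465.7 -95.9] [39.6 53.4] 3.0
black 0.019 [319. 244.] [472.6 -97.3] [52.3 93.2] 3.0
black 0.019 [319. 273.] [493.8 -96.7] [ 73.2 135.8] 2.9
black 0.026 [412. 339.] [534.3 -31.4] [33.9 89. ] 44.3
black 0.026 [249. 325.] [ 527.7 -143.8] [17.  67.9] -17.0
black 0.026 [322. 238.] [463.7 -96.1] [28.6 32.1] 3.0
black 0.026 [322. 238.] [463.8 -96. ] [38.5 51.9] 3.0
black 0.026 [319. 244.] [470.5 -97.3] [50.8 90.5] 3.0
black 0.026 [319. 273.] [491.1 -96.7] [ 71.1 131.9] 2.9
bay 0.019 [322. 238.] [465.6 -95.8] [27.4 30.2] 3.0
bay 0.019 [322. 252.] [477.2 -95.4] [43.1 79.1] 3.0
bay 0.019 [319. 250.] [475.8 -97.1] [48.2 83.8] 2.9
bay 0.026 [322. 238.] [463.6 -95.9] [26.6 29.3] 3.0
bay 0.026 [322. 252.] [475.  -95.5] [41.8 76.8] 3.0
bay 0.026 [319. 250.] [473.5 -97.2] [46.8 81.4] 2.9
green 0.019 [320. 339.] [541.9 -93.9] [36.1 64.3] -87.0
green 0.019 [322. 287.] [500.7 -94.2] [15.1 40.2] -87.0
green 0.026 [320. 339.] [537.8 -94. ] [35.  62.5] -87.0
green 0.026 [322. 287.] [497.7 -94.3] [14.7 39.1] -87.0
(array([477.7, -95.5, 109.2]), 93.1, 5.47)
```

View pics/w3.png

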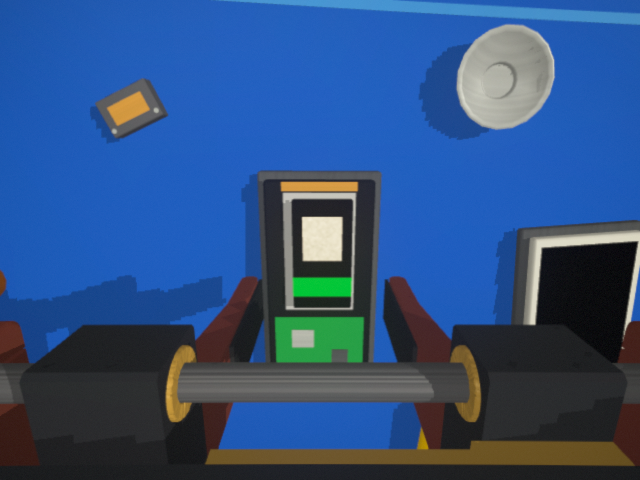

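The battery lies in the bay: its outline centres at about (322,252) and the bay's at (319,250), so they are 2 mm apart. Next is the coil.

Call:
servo_tool([
  {"x": -13, "y": 50, "z": 4, "yaw": 0},
  {"x": -13, "y": 50, "z": 4, "yaw": 0},
  {"x": -13, "y": 50, "z": 0, "yaw": 0},
  {"x": -13, "y": 50, "z": 0, "yaw": 0},
  {"x": -13, "y": 50, "z": 0, "yaw": 0},
])

```text
time: 6.1
position: [0.4097, 0.1566, 0.1108]
tcp_rot: [-0.027, 1.0, 0.0, 0.0]
contact_force: [-0.1, 0.9, 0.2]
gripper_width: 0.654
grasp_force: 0.0
```

Call:
servo_tool([
  {"x": -13, "y": 50, "z": 0, "yaw": 0},
  {"x": -3, "y": 25, "z": 0, "yaw": 0},
  {"x": 0, "y": 0, "z": 0, "yaw": 0},
  {"x": 0, "y": 0, "z": 0, "yaw": 0},
])

```text
time: 6.6
position: [0.394, 0.2295, 0.1105]
tcp_rot: [-0.027, 1.0, -0.0, -0.0]
contact_force: [-0.1, 0.4, 0.0]
gripper_width: 0.649
grasp_force: 0.0
```

```bash
python3 - <<'E'
from h import *
im,c,T=shot("wrist","w4.png")
m,h=notblue(im)
for r in comps(m,c,T,.010,500,(150,100,500,350)): print(*r)
print(tcp())
E
```

```text
[322. 240.] [393.4 228.4] [40.9 41. ] -86.9
(array([394. , 229.2, 110.5]), 93.0, 6.65)
```

Call:
servo_tool([
  {"x": -0.5, "y": -1, "z": -45, "yaw": 0},
  {"x": 0, "y": 0, "z": -40, "yaw": 0},
  {"x": 0, "y": 0, "z": -12, "yaw": 0},
  {"x": 0, "y": 0, "z": -7, "yaw": 0},
  {"x": 0, "y": 0, "z": 0, "yaw": 0},
])

```text
time: 7.28
position: [0.3941, 0.229, 0.0072]
tcp_rot: [-0.027, 1.0, 0.0, 0.0]
contact_force: [0.5, 0.0, 0.5]
gripper_width: 0.651
grasp_force: 0.0
```

Call:
servo_tool([
  {"x": 0, "y": 0, "z": 0, "yaw": 0},
  {"x": 0, "y": 0, "z": 0, "yaw": 0},
  {"x": 0, "y": 0, "z": 0, "yaw": 0},
  {"x": 0, "y": 0, "z": 0, "yaw": 0},
], grip=0.2)

```text
time: 7.78
position: [0.3941, 0.2294, 0.0074]
tcp_rot: [-0.027, 1.0, 0.0, 0.001]
contact_force: [-0.9, -0.6, 6.1]
gripper_width: 0.467
grasp_force: 12.0
```

Call:
servo_tool([
  {"x": 0, "y": 0, "z": 10, "yaw": 0},
  {"x": 0, "y": 0, "z": 35, "yaw": 0},
  {"x": 0, "y": 0, "z": 55, "yaw": 0},
  {"x": 0, "y": 0, "z": 0, "yaw": 0},
])

```text
time: 8.28
position: [0.3959, 0.2304, 0.1104]
tcp_rot: [-0.027, 1.0, 0.002, 0.003]
contact_force: [0.9, 0.4, -0.4]
gripper_width: 0.468
grasp_force: 12.0
```

```bash
python3 - <<'E'
from h import *
im,c,T=shot("wrist","w5.png")
print(tcp())
E
```

```text
(array([394.7, 229.7, 108.6]), 93.1, 8.32)
```

View pics/w5.png

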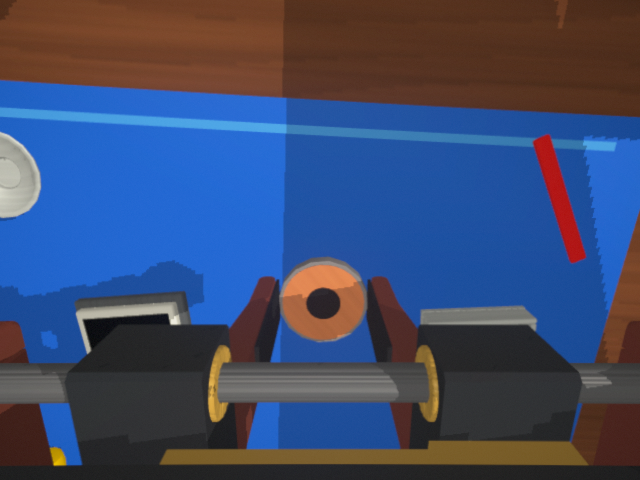

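The coil is held level, centred at (322,300). Moving it over the battery.

Call:
servo_tool([
  {"x": 13, "y": -50, "z": 0, "yaw": 0},
  {"x": 13, "y": -50, "z": 0, "yaw": 0},
  {"x": 13, "y": -50, "z": 0, "yaw": 0},
  {"x": 13, "y": -50, "z": 0, "yaw": 0},
  {"x": 13, "y": -50, "z": 0, "yaw": 0},
])

```text
time: 8.95
position: [0.4577, -0.0225, 0.1054]
tcp_rot: [-0.027, 1.0, 0.0, -0.001]
contact_force: [1.3, 0.0, -0.5]
gripper_width: 0.466
grasp_force: 12.0
```

Call:
servo_tool([
  {"x": 13, "y": -50, "z": 0, "yaw": 0},
  {"x": 3.5, "y": -24, "z": 0, "yaw": 0},
  {"x": 0, "y": 0, "z": -20, "yaw": 0},
  {"x": 0, "y": 0, "z": -30, "yaw": 0},
  {"x": 0, "y": 0, "z": -10, "yaw": 0},
])

```text
time: 9.57
position: [0.4729, -0.0945, 0.0442]
tcp_rot: [-0.027, 1.0, 0.001, -0.002]
contact_force: [-0.9, -0.1, -0.3]
gripper_width: 0.471
grasp_force: 12.0
```

Call:
servo_tool([
  {"x": 0, "y": 0, "z": -10, "yaw": 0},
  {"x": 0, "y": 0, "z": -6, "yaw": 0},
  {"x": 0, "y": 0, "z": -0.5, "yaw": 0},
  {"x": 0, "y": 0, "z": 0, "yaw": 0},
])

```text
time: 10.07
position: [0.4754, -0.095, 0.0306]
tcp_rot: [-0.027, 1.0, -0.0, 0.0]
contact_force: [-0.5, 0.5, 0.1]
gripper_width: 0.471
grasp_force: 12.0
```

Call:
servo_tool([
  {"x": 0, "y": 0, "z": 0, "yaw": 0},
  {"x": 0, "y": 0, "z": 0, "yaw": 0},
  {"x": 0, "y": 0, "z": 0, "yaw": 0},
  {"x": 0, "y": 0, "z": 20, "yaw": 0},
  {"x": 0, "y": 0, "z": 55, "yaw": 0},
], grip=0.65)

```text
time: 10.7
position: [0.4733, -0.0946, 0.1041]
tcp_rot: [-0.027, 1.0, 0.001, -0.003]
contact_force: [1.3, -0.2, -0.0]
gripper_width: 0.652
grasp_force: 0.0
```

Call:
servo_tool([
  {"x": 0, "y": 0, "z": 0, "yaw": 0},
  {"x": 0, "y": 0, "z": 0, "yaw": 0},
])

```text
time: 10.95
position: [0.475, -0.0949, 0.1051]
tcp_rot: [-0.027, 1.0, -0.0, 0.0]
contact_force: [-0.9, 0.1, -0.2]
gripper_width: 0.651
grasp_force: 0.0
```

```bash
python3 - <<'E'
from h import *
im,c,T=shot("wrist","w6.png")
m,h=notblue(im)
k=((h[...,0]<14)&(h[...,1]>100)&(h[...,2]>90))
for r in comps(k,c,T,.033,800,(200,150,450,350)): print(*r)
for r in comps((h[...,1]<60)&(h[...,2]>110),c,T,.019,500,(200,150,450,420)): print(*r)
print(tcp())
E
```

```text
[323. 253.] [475.1 -95.5] [37.2 37.5] -87.0
[322. 269.] [487.9 -94.5] [43.  57.2] 3.0
[322. 214.] [454.8 -96.6] [34.6 42.1] -86.9
[320. 245.] [475.8 -97.2] [48.2 83.3] 2.9
(array([474.4, -94.8, 104.5]), 93.1, 11.0)
```

View pics/w6.png

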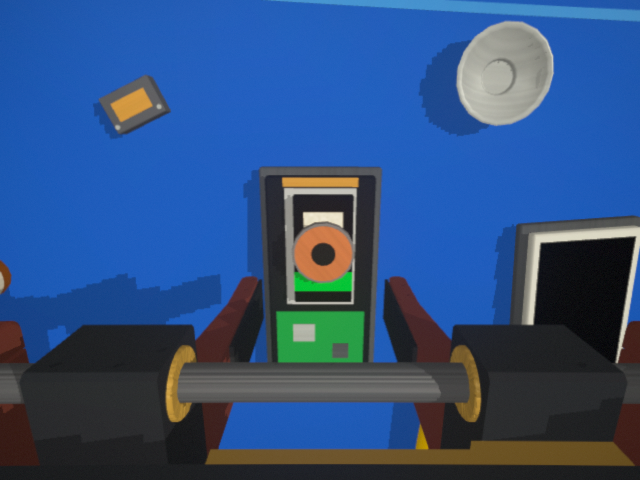

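The coil is centred on the battery at (323,253). Next is the camera module in the tin.

Call:
servo_tool([
  {"x": 4, "y": 55, "z": 2, "yaw": -10.4},
  {"x": 4, "y": 55, "z": 2, "yaw": -10.4},
  {"x": 4, "y": 55, "z": 2, "yaw": -10.4},
  {"x": 4, "y": 55, "z": 2, "yaw": -10.4},
  {"x": 4, "y": 55, "z": 2, "yaw": -10.4},
], grip=0.45)

```text
time: 11.62
position: [0.4938, 0.1655, 0.1131]
tcp_rot: [0.393, 0.92, -0.001, -0.001]
contact_force: [0.7, 0.5, 0.3]
gripper_width: 0.45
grasp_force: 0.0
```

Call:
servo_tool([
  {"x": 4, "y": 55, "z": 2, "yaw": -10.4},
  {"x": 4, "y": 55, "z": 2, "yaw": -10.4},
  {"x": 4, "y": 55, "z": 2, "yaw": -10.4},
  {"x": 2, "y": 0, "z": 0, "yaw": 0},
  {"x": 0, "y": 0, "z": 0, "yaw": 0},
])

```text
time: 12.25
position: [0.5077, 0.3278, 0.1189]
tcp_rot: [0.622, 0.783, -0.002, -0.0]
contact_force: [-1.5, -0.1, -1.4]
gripper_width: 0.453
grasp_force: 0.0
```

```bash
python3 - <<'E'
from h import *
im,c,T=shot("wrist","w7.png")
m,h=notblue(im)
k=((h[...,0]<22)&(h[...,1]>160)&(h[...,2]>90))
for r in comps(k,c,T,.015,300,(200,120,450,340)): print(*r)
for r in comps(m,c,T,.025,3000): print(*r)
print(tcp())
E
```

```text
[333. 220.] [510.5 343.3] [16.  17.1] -76.9
[333. 218.] [510.1 344.4] [23.  24.1] -80.3
[327. 422.] [545.  181.2] [ 47.4 123.6] 5.6
[325. 198.] [501.7 356.5] [ 80.2 109.6] 5.4
[471.  81.] [563.7 463.5] [176.4 306.2] -27.1
[244. 327.] [511.4 295.5] [363.5 547.5] 12.7
(array([507.8, 327.3, 119.2]), 13.0, 12.3)
```

View pics/w7.png

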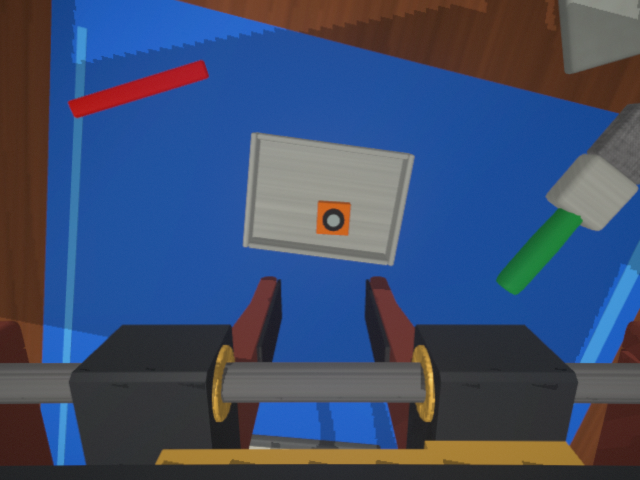

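The tin's interior is clear around the orange module at (333,219), and the fingers will fit along the tin's length.

Call:
servo_tool([
  {"x": 2.5, "y": 17, "z": 0, "yaw": -3.3},
  {"x": 0, "y": 0, "z": -40, "yaw": 0},
  {"x": 0, "y": 0, "z": -30, "yaw": 0},
  {"x": 0, "y": 0, "z": 0, "yaw": 0},
])

```text
time: 12.8
position: [0.5095, 0.343, 0.0482]
tcp_rot: [0.646, 0.764, -0.003, -0.001]
contact_force: [-0.2, 0.2, 0.2]
gripper_width: 0.449
grasp_force: 0.0
```

```bash
python3 - <<'E'
from h import *
print(tcp())
E
```

```text
(array([509.5, 343. ,  48.2]), 9.6, 12.8)
```

Call:
servo_tool([
  {"x": 0.5, "y": 1.5, "z": -20, "yaw": 0},
  {"x": 0, "y": 0, "z": -12, "yaw": 0},
  {"x": 0, "y": 0, "z": -5, "yaw": 0},
  {"x": 0, "y": 0, "z": 0, "yaw": 0},
])

```text
time: 13.3
position: [0.5117, 0.3473, 0.0134]
tcp_rot: [0.645, 0.764, -0.0, -0.0]
contact_force: [0.3, 0.4, -0.5]
gripper_width: 0.45
grasp_force: 0.0
```

Call:
servo_tool([
  {"x": 0, "y": 0, "z": 0, "yaw": 0},
  {"x": 0, "y": 0, "z": 0, "yaw": 0},
  {"x": 0, "y": 0, "z": 0, "yaw": 0},
  {"x": 0, "y": 0, "z": 0, "yaw": 0},
], grip=0.1)

```text
time: 13.8
position: [0.5121, 0.3476, 0.014]
tcp_rot: [0.645, 0.764, 0.0, 0.0]
contact_force: [-1.5, 0.8, 3.5]
gripper_width: 0.264
grasp_force: 12.0
```

Call:
servo_tool([
  {"x": 0, "y": 0, "z": 10, "yaw": 0},
  {"x": 0, "y": 0, "z": 35, "yaw": 0},
  {"x": 0, "y": 0, "z": 45, "yaw": 0},
  {"x": 0, "y": 0, "z": 0, "yaw": 0},
])

```text
time: 14.3
position: [0.514, 0.3488, 0.1077]
tcp_rot: [0.645, 0.764, 0.003, 0.001]
contact_force: [-0.2, -0.2, -0.5]
gripper_width: 0.266
grasp_force: 12.0
```

```bash
python3 - <<'E'
from h import *
im,c,T=shot("wrist","w8.png")
print(tcp())
E
```

```text
(array([512.8, 347.9, 105.6]), 9.6, 14.35)
```

View pics/w8.png

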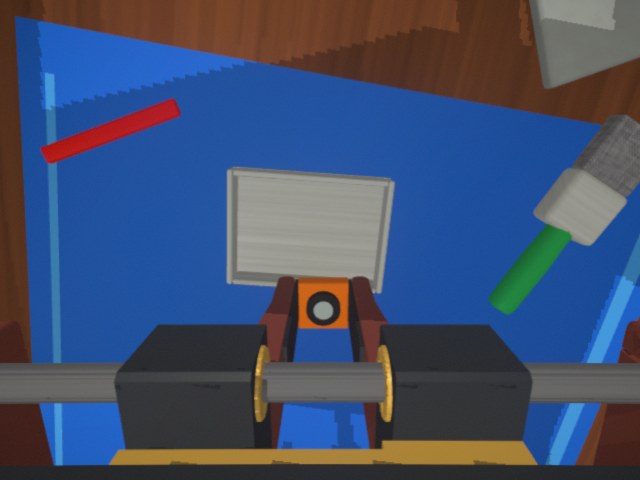

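The module is held level, lens up at (323,307). Carrying it to the gap.

Call:
servo_tool([
  {"x": 0, "y": -30, "z": 0, "yaw": 0},
  {"x": 0, "y": -55, "z": 0, "yaw": 0},
  {"x": 0, "y": -55, "z": 0, "yaw": 0},
  {"x": 0, "y": -55, "z": 0, "yaw": 0},
  {"x": 0, "y": -55, "z": 0, "yaw": 0},
])

```text
time: 14.98
position: [0.5106, 0.0955, 0.1025]
tcp_rot: [0.645, 0.764, -0.001, -0.001]
contact_force: [1.1, 1.0, -0.1]
gripper_width: 0.265
grasp_force: 12.0
```

Call:
servo_tool([
  {"x": 0, "y": -55, "z": 0, "yaw": 0},
  {"x": 0, "y": -38, "z": 0, "yaw": 0},
  {"x": 0, "y": 0, "z": -40, "yaw": 0},
  {"x": 0, "y": 0, "z": -30, "yaw": 0},
  {"x": 0, "y": 0, "z": 0, "yaw": 0},
])

```text
time: 15.6
position: [0.509, 0.0042, 0.031]
tcp_rot: [0.645, 0.764, -0.002, -0.003]
contact_force: [-0.4, 0.3, 0.1]
gripper_width: 0.265
grasp_force: 12.0
```

```bash
python3 - <<'E'
from h import *
im,c,T=shot("wrist","w9.png")
print(tcp())
E
```

```text
(array([510.3,   4.3,  32.4]), 9.6, 15.65)
```

Call:
servo_tool([
  {"x": 0, "y": 0, "z": -14, "yaw": 0},
  {"x": 0, "y": 0, "z": -6, "yaw": 0},
  {"x": 0, "y": 0, "z": 0, "yaw": 0},
  {"x": 0, "y": 0, "z": 0, "yaw": 0},
])

```text
time: 16.15
position: [0.512, 0.0044, 0.0139]
tcp_rot: [0.645, 0.764, 0.0, 0.0]
contact_force: [-0.0, -0.8, -0.3]
gripper_width: 0.265
grasp_force: 12.0
```

Call:
servo_tool([
  {"x": 0, "y": 0, "z": -2, "yaw": 0},
  {"x": 0, "y": 0, "z": -1.5, "yaw": 0},
  {"x": 0, "y": 0, "z": 0, "yaw": 0},
  {"x": 0, "y": 0, "z": 0, "yaw": 0},
])

```text
time: 16.65
position: [0.5118, 0.0043, 0.0101]
tcp_rot: [0.645, 0.764, -0.0, -0.0]
contact_force: [0.7, -0.4, 0.3]
gripper_width: 0.267
grasp_force: 12.0
```

Call:
servo_tool([
  {"x": 0, "y": 0, "z": 0, "yaw": 0},
  {"x": 0, "y": 0, "z": 0, "yaw": 0},
  {"x": 0, "y": 0, "z": 0, "yaw": 0},
  {"x": 0, "y": 0, "z": 25, "yaw": 0},
  {"x": 0, "y": 0, "z": 60, "yaw": 0},
], grip=0.5)

```text
time: 17.27
position: [0.5098, 0.0044, 0.0939]
tcp_rot: [0.645, 0.764, -0.002, -0.002]
contact_force: [1.7, 0.0, 0.1]
gripper_width: 0.507
grasp_force: 0.0
```

Call:
servo_tool([
  {"x": -24, "y": -44, "z": 5, "yaw": 3.6},
  {"x": -24, "y": -44, "z": 5, "yaw": 3.6},
  {"x": -24, "y": -44, "z": 0, "yaw": 3.6},
  {"x": -24, "y": -44, "z": 0, "yaw": 3.6},
  {"x": -24, "y": -44, "z": 0, "yaw": 3.6},
])

```text
time: 17.9
position: [0.391, -0.217, 0.1053]
tcp_rot: [0.517, 0.856, -0.0, 0.0]
contact_force: [0.0, -0.1, 0.1]
gripper_width: 0.499
grasp_force: 0.0
```

Call:
servo_tool([
  {"x": -3, "y": -3, "z": 0, "yaw": 0},
  {"x": 0, "y": 0, "z": 0, "yaw": 0},
])

```text
time: 18.15
position: [0.3887, -0.2186, 0.1051]
tcp_rot: [0.519, 0.855, 0.0, -0.0]
contact_force: [0.1, -0.1, 0.5]
gripper_width: 0.498
grasp_force: 0.0
```

```bash
python3 - <<'E'
from h import *
im,c,T=shot("wrist","w10.png")
m,h=notblue(im)
for r in comps(m,c,T,.013,500,(150,120,500,340)): print(*r)
print(tcp())
im,c,T=shot("top","t1.png")
m,h=notblue(im)
for r in comps(m,c,T,.011,30,(302,232,336,280)): print("cam",*r)
cv2.imwrite("pics/both.png",np.hstack([cv2.resize(cv2.imread("pics/w10.png"),(400,300)),cv2.resize(im[200:320,250:410],(400,300))]))
E
```

```text
[321. 246.] [ 388.  -221.1] [23.6 37.1] -63.3
[267. 297.] [ 399.5 -246.7] [361.4 542.9] 27.4
(array([ 389. , -218.2,  105.1]), 27.6, 18.2)
cam [317. 256.] [511.    2.7] [28.8 28.9] 9.8
cam [326. 238.] [574.7 -13.9] [ 949.  1331.5] -88.8
```

View pics/both.png

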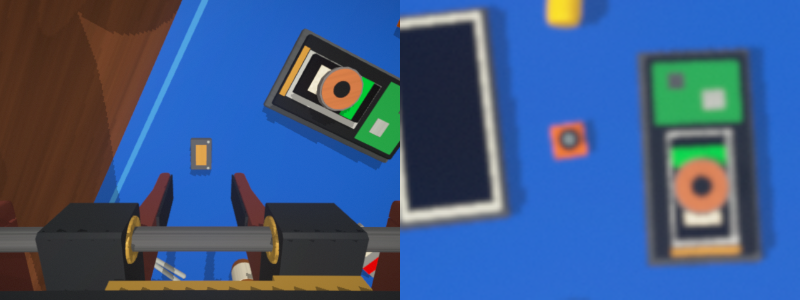

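The camera module stands upright in the gap. The speaker is square between the fingers in the wrist view. Grasping it.

Call:
servo_tool([
  {"x": -0.5, "y": -2.5, "z": -45, "yaw": -0.5},
  {"x": 0, "y": 0, "z": -35, "yaw": 0},
  {"x": 0, "y": 0, "z": -11, "yaw": 0},
  {"x": 0, "y": 0, "z": -6, "yaw": 0},
  {"x": 0, "y": 0, "z": 0, "yaw": 0},
])

```text
time: 18.88
position: [0.3888, -0.2211, 0.0085]
tcp_rot: [0.521, 0.853, 0.0, 0.0]
contact_force: [-0.2, -0.4, 0.3]
gripper_width: 0.501
grasp_force: 0.0
```

Call:
servo_tool([
  {"x": 0, "y": 0, "z": 0, "yaw": 0},
  {"x": 0, "y": 0, "z": 0, "yaw": 0},
  {"x": 0, "y": 0, "z": 0, "yaw": 0},
  {"x": 0, "y": 0, "z": 0, "yaw": 0},
], grip=0.1)

```text
time: 19.38
position: [0.3887, -0.2214, 0.0087]
tcp_rot: [0.522, 0.853, 0.0, 0.001]
contact_force: [-0.1, 0.0, 7.2]
gripper_width: 0.271
grasp_force: 12.0
```

Call:
servo_tool([
  {"x": 0, "y": 0, "z": 10, "yaw": 0},
  {"x": 0, "y": 0, "z": 40, "yaw": 0},
  {"x": 0, "y": 0, "z": 50, "yaw": 0},
  {"x": 0, "y": 0, "z": 0, "yaw": 0},
  {"x": 0, "y": 0, "z": 0, "yaw": 0},
])

```text
time: 20.0
position: [0.3881, -0.2211, 0.1082]
tcp_rot: [0.522, 0.853, -0.0, 0.0]
contact_force: [0.5, 0.3, -1.5]
gripper_width: 0.27
grasp_force: 12.0
```

Call:
servo_tool([
  {"x": 31, "y": 41, "z": 0, "yaw": -2.5},
  {"x": 31, "y": 41, "z": 0, "yaw": -2.5},
  {"x": 31, "y": 41, "z": 0, "yaw": -2.5},
  {"x": 31, "y": 41, "z": 0, "yaw": -2.5},
  {"x": 31, "y": 41, "z": 0, "yaw": -2.5},
])

```text
time: 20.62
position: [0.5429, -0.0146, 0.1062]
tcp_rot: [0.612, 0.791, -0.001, -0.001]
contact_force: [1.0, -0.8, -0.6]
gripper_width: 0.27
grasp_force: 12.0
```

Call:
servo_tool([
  {"x": 31, "y": 41, "z": 0, "yaw": -2.5},
  {"x": 31, "y": 41, "z": 0, "yaw": -2.5},
  {"x": 31, "y": 41, "z": 0, "yaw": -2.5},
  {"x": 2, "y": 3, "z": 0, "yaw": 0},
  {"x": 0, "y": 0, "z": 0, "yaw": 0},
])

```text
time: 21.25
position: [0.6367, 0.1095, 0.106]
tcp_rot: [0.661, 0.75, -0.002, -0.001]
contact_force: [-0.2, -0.7, -0.6]
gripper_width: 0.273
grasp_force: 12.0
```

```bash
python3 - <<'E'
from h import *
im,c,T=shot("wrist","w11.png")
m,h=notblue(im)
for r in comps(m,c,T,.019,3000): print(*r)
print(tcp())
E
```

```text
[323. 426.] [654.3 -40.5] [46.5 76.9] 7.3
[335. 303.] [633.2  79. ] [352.3 532.3] 7.9
(array([636.6, 109. , 106.5]), 7.1, 21.3)
```

View pics/w11.png

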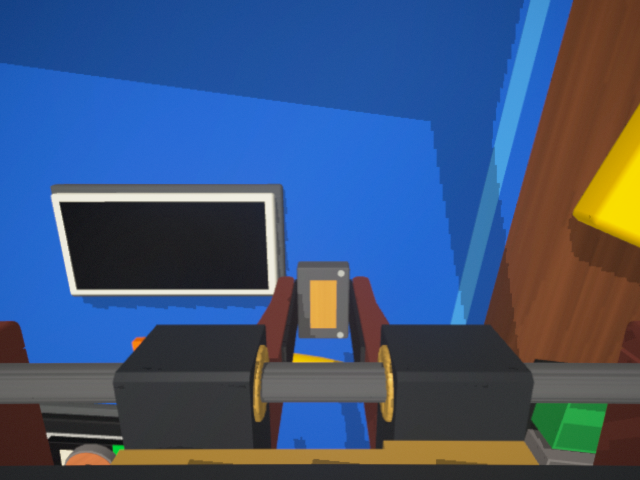

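The speaker is held level at (323,300), in line with the screen at (165,240). Lowering it.

Call:
servo_tool([
  {"x": 1, "y": 1, "z": -40, "yaw": 0},
  {"x": 0, "y": 0, "z": -35, "yaw": 0},
  {"x": 0, "y": 0, "z": -12, "yaw": 0},
  {"x": 0, "y": 0, "z": -6, "yaw": 0},
  {"x": 0, "y": 0, "z": 0, "yaw": 0},
])

```text
time: 21.92
position: [0.6397, 0.1105, 0.0157]
tcp_rot: [0.662, 0.75, 0.0, 0.0]
contact_force: [-0.3, -0.1, -0.5]
gripper_width: 0.272
grasp_force: 12.0
```

```bash
python3 - <<'E'
from h import *
print(tcp())
E
```

```text
(array([639.7, 110.5,  15.7]), 7.1, 21.93)
```

Call:
servo_tool([
  {"x": 0, "y": 0, "z": -4, "yaw": 0},
  {"x": 0, "y": 0, "z": -3, "yaw": 0},
  {"x": 0, "y": 0, "z": 0, "yaw": 0},
  {"x": 0, "y": 0, "z": 0, "yaw": 0},
])

```text
time: 22.42
position: [0.6398, 0.111, 0.0086]
tcp_rot: [0.662, 0.75, 0.0, 0.0]
contact_force: [0.2, -0.1, 3.0]
gripper_width: 0.27
grasp_force: 12.0
```

Call:
servo_tool([
  {"x": 0, "y": 0, "z": 0, "yaw": 0},
  {"x": 0, "y": 0, "z": 0, "yaw": 0},
  {"x": 0, "y": 0, "z": 0, "yaw": 0},
  {"x": 0, "y": 0, "z": 20, "yaw": 0},
  {"x": 0, "y": 0, "z": 60, "yaw": 0},
], grip=0.5)

```text
time: 23.05
position: [0.6371, 0.1105, 0.087]
tcp_rot: [0.662, 0.75, -0.002, -0.002]
contact_force: [0.6, 0.8, 0.1]
gripper_width: 0.501
grasp_force: 0.0
```

Call:
servo_tool([
  {"x": 0, "y": 0, "z": 40, "yaw": 0},
  {"x": 0, "y": 0, "z": 40, "yaw": 0},
  {"x": 0, "y": 0, "z": 0, "yaw": 0},
  {"x": 0, "y": 0, "z": 0, "yaw": 0},
])

```text
time: 23.55
position: [0.6389, 0.1108, 0.1684]
tcp_rot: [0.662, 0.75, 0.0, 0.0]
contact_force: [-0.9, 0.3, -0.4]
gripper_width: 0.503
grasp_force: 0.0
```

```bash
python3 - <<'E'
from h import *
im,c,T=shot("top","t2.png")
m,h=notblue(im)
for n,roi,z in [("speaker",(235,160,275,200),.013),("cam",(302,232,336,280),.011),("phone",(335,205,405,315),.019),("screen",(230,195,300,300),.019)]:
    k=np.zeros_like(m);k[roi[1]:roi[3],roi[0]:roi[2]]=1
    for r in comps(m&k,c,T,z,60,roi): print(n,*r)
k=((h[...,0]<14)&(h[...,1]>100)&(h[...,2]>90))
for r in comps(k,c,T,.033,60,(350,250,395,300)): print("coil",*r)
cv2.imwrite("pics/t2c.png",cv2.resize(im[140:320,220:460],(800,600)))
print(tcp())
E
```

```text
speaker [254. 180.] [655.1 122.6] [74.2 77.4] 1.4
cam [317. 256.] [510.9   2.7] [28.9 29.1] 9.8
cam [304. 257.] [511.4  23.2] [14.7 87.9] 0.9
phone [369. 263.] [499.  -92.6] [ 82.6 157.2] 3.1
screen [264. 247.] [526.3 100.5] [128.8 194.4] 0.9
coil [370. 274.] [474.4 -92.9] [34.4 36.2] -89.4
(array([638.5, 110.7, 167.4]), 7.1, 23.6)
```

View pics/t2c.png

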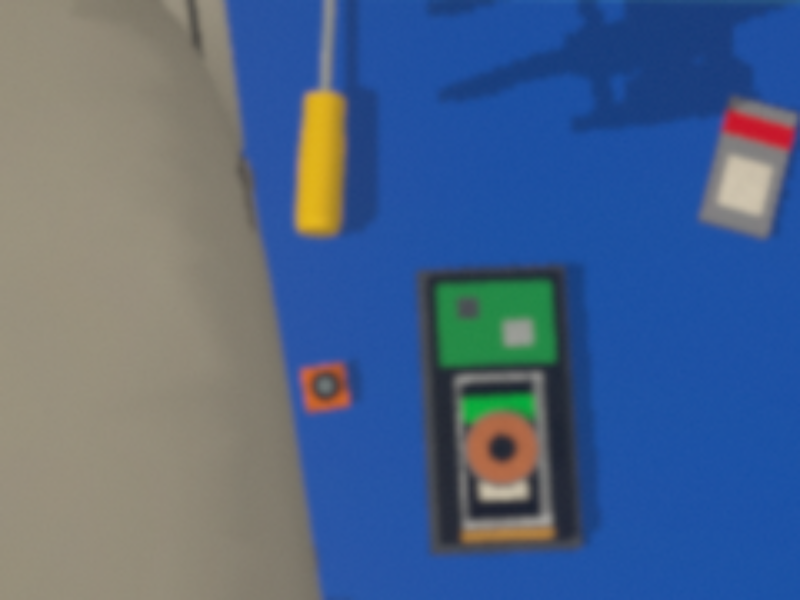

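The arm hides the speaker in the top view, while the coil and camera are in place. I'll check the speaker with the wrist camera.

```bash
python3 - <<'E'
from h import *
im,c,T=shot("wrist","w12.png")
m,h=notblue(im)
for z in (.013,.019):
  for r in comps(m,c,T,z,600,(0,100,640,400)): print(z,*r)
E
```

```text
0.013 [323. 354.] [653.2 -15.9] [ 21.8 112.2] 7.1
0.013 [325. 222.] [638.8 110.8] [23.7 36.5] -82.9
0.013 [197. 221.] [529.5  96.1] [ 82.6 158.3] 7.2
0.013 [358. 314.] [638.7  53. ] [449.2 676.8] 7.6
0.019 [323. 354.] [652.8 -12. ] [ 21.4 110. ] 7.1
0.019 [325. 222.] [638.6 112.2] [23.3 35.8] -82.9
0.019 [197. 221.] [531.4  97.8] [ 81.1 155.3] 7.2
0.019 [358. 314.] [638.5  55.5] [440.7 663.9] 7.6
```

View pics/w12.png

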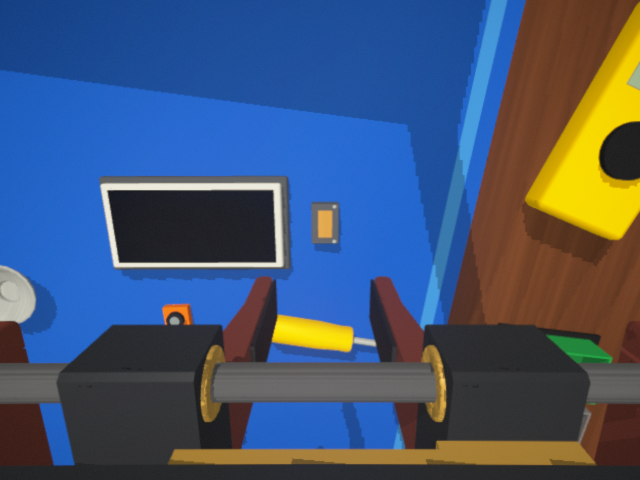

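The speaker lies flat at (325,222), about 110 mm beyond the screen's middle and in line with it. Handing in.

```bash
python3 -c "
from station import order
print(order.hand_in())"
```

```text
the job is handed in; nothing more can be done
None
```

The job is handed in after about 24 s of robot time, with no verdict shown: by my last images the battery, coil, camera module and speaker are all in place, released and within tolerance, and the arm never touched the old battery, flux bottle or screwdriver.

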